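Put the clean channel bars away, interlocked

ROBOT

A 7-joint arm with a two-finger parallel gripper is mounted at the origin on a cart in front of the work surface, level with it; the furniture and walls round the work are solid. World frame = base frame: x ahead of the robot, y to its left, z up, the work surface at z = 0. Lengths are in m, angles in rad, forces in N, time in s.
With the tool pointing down it reaches from about 0.4 to 0.85 m from the base axis. Payload 4.5 kg.
Tool frame: the origin (TCP) lies at the very end of the fingers, on their centre line; the grasp point (between the pads) lies 19 mm behind it (env.grasp_offset is the distance from the TCP to the grasp point, in m); z points along the fingers, y is the line along which they close (so a half turn about z gives the same grasp; the last joint's range is limited). The gripper opens to 88 mm and grips with 3 to 60 N. Pads are 18 mm wide; open, the fingers measure 123 mm over their backs; the gripper's body (75 mm by 187 mm) begins 45 mm behind the grasp point.
Start: joints at [-1.134, 0.689, -0.195, 1.565, 0.157, 0.902, -0.215], TCP at [0.245, 0.575, 0.239] pointing down, gripper open.
Joint ranges: [-3.01, 3.01], [-0.46, 2.08], [-1.47, 1.51], [0.13, 2.56], [-1, 4.14], [0.04, 2.09], [-2.66, 2.66]. Speed limits (rad/s): [2.57, 2.57, 3.14, 3.14, 3.14, 3.14, 3.14].

INTERFACE

Orientations are given as a unit quaternion [w, x, y, z].
In Python, from cell import env, eyes, job gives the robot as it stands. The module is installed in compiled form; this text tells all that it offers.
- The arm moves only by the shell command python3 -m jog 'ROWS' [FORCE]. ROWS is JSON, a list of rows, each an object with "translation": the shift along the tool's x, y, z in cm, a list of three; "rot": the turn, a rotation vector about the tool's x, y, z in degrees, a list of three; "gripper": the gripper command: -1 is shut, 1 is fully open, values between are in proportion. In form: [{"translation": [x, y, z], "rot": [wx, wy, wz], "gripper": gripper}, ...]. A call has 1 to 20 rows; each row is the pose to reach, as a shift and turn from the pose commanded when the call began, along the tool's axes at that moment; what a row does not reach only later rows make up. A row lasts 1/8 s, in which the tool goes at most 62.5 mm and 10.7 degrees, less where a joint would pass 70% of its speed; a pose out of reach is approached as far as the arm can. A call with a gripper value outside its range is refused whole. The fingers move at their own pace and stop on an object; FORCE is the grip in N (left out, the last holds). Time passes only in rows, so rows that repeat a pose let the fingers close. It gives the time, the measured TCP pose, the force, the opening and the grip force at its end, in the units of the state.
- env.read_state(): the state, without advancing time (a new reading comes with each control period).
- eyes.snapshot(name): name is "scene" or "top"; returns a dict with "image" (480x640x3 uint8, blue, green, red), "intrinsics" (3x3 intrinsics, pixels), "view" (4x4, takes a point from world to camera coordinates). Camera axes: x right, y down, z forward; pixel columns grow to the right and rows downward; lengths in m; the calibration is good to about 2 mm. A picture is of the moment at which its call begins. There is no depth.
- job.sign_off(): hands the job in; it is judged then, once.
The state is a dict: "t": time; "qpos": joint angles; "joint_vel": joint speeds; "joint_efforts": joint torques, N m; "eef_pos": TCP position; "eef_rot": TCP orientation; "force": force on the tool from outside, world axes, zero at the start; "moment": the same for the moment, N m; "gripper_width": opening from 0.0 (shut) to 1.0 (fully open); "grip_force": force on a finger pad.
Only numpy, scipy, OpenCV 4.12 (cv2) and the standard library are available. Lean on these libraries where they do the work, as an engineer would, in place of code of your own. Each camera call takes 0.05 s, during which the arm holds its last target. There are 200 camera calls.

TASK

The washed beech channel bars are dry: put them back with the third one on the dark storage base so that they interlock. First take the bar that lies with its trough facing up on its stand, set it trough up on the base beside the bar already there, and push it and the back bar along together until they stop against the adjustable fence, felt for slowly, not rammed, ends lined up. Then lay the other bar trough down over the pair, so that its two flanges drop gently into the two troughs and it sits fully down, ends lined up, and let go; leave the salt shaker, the tin and the mug where they are.

Things in the scene. Friction and masses are not known exactly. Their poses are not given: they have to be found in the camera images.
- storage_base: Dark wooden base, fixed: board 12 thick, x = -107.5 to 82.5, y = -80 to 80, top at z = 12; origin on the worktop. Near its +x end a fence 12 thick, 160 long, 30 high above the board, clamped at a different x each time (see fence_face). Other sides open.
- fence_face (a point): Middle of the fence's inner face, on which bar_base is to bear, 15 above the board; axes as the base's, x into the fence. The clamp is light: never drive the bars against the fence or board with over 60 N; feel for the contact, slowly.
- bar_base: Beech U channel, 140 long, 50 wide, 50 high, 0.13-0.22 kg: web (closed side) 20 thick, two flanges 12 thick, 30 deep, trough 26 wide, ends open. Origin: middle of the web's outer face; x across, y along, z from web to open side (flange tips at z = 50). Stands loose on the base, trough up, along the fence, 5 to 34 short of it, up to 2 degrees askew.
- bar_up: Beech U channel, same shape and axes as bar_base. Lies on stand_up, the outside of its web on the ramp, trough facing up and to the stand's low side (its z is square to the ramp, 35 degrees from vertical). Goes on the base trough up, against bar_base's side away from the fence.
- bar_down: Beech U channel, same shape and axes as bar_base. Lies on stand_down, flange tips on the ramp, web outward (its z points into the ramp). Goes trough down over the pair: its trough takes their two adjoining flanges (24 together: 2 of play); fully down its origin is 82 over the worktop. Hold it by the web's sides: beside its flanges only 13 of trough stays free.
- stand_up: Wire drying stand (wire 8 thick), fixed, 96 high. Origin on the worktop under it. Two wires at y = -50 and +50 form a ramp rising towards +x at 35 degrees, with toes at its low end under the bar's lower flange; the middle is open, so fingers pass above and below the bar at mid-length with the tool square to the ramp (tilted 35 degrees). Carries bar_up.
- stand_down: Wire drying stand (wire 8 thick), fixed, 96 high. Origin on the worktop under it. Two wires at y = -50 and +50 form a ramp rising towards +x at 35 degrees, with toes at its low end under the bar's lower flange; the middle is open, so fingers pass above and below the bar at mid-length with the tool square to the ramp (tilted 35 degrees). Carries bar_down.
- shaker: Glass salt shaker with grey top, 44 across, 90 high, loose. Origin: centre of its underside. Leave alone.
- tin: Small fruit tin, 75 across, 58 high, loose. Origin: centre of its underside. Leave alone.
- mug: White mug with dark wave pattern, 79 by 115 with its handle, 98 high, loose. Origin: centre of its underside. Leave alone.
Things that resemble listed ones, but are neither listed nor needed, are in the scene too. There is more than one size of the storage_base; the job needs the largest.

How it is judged:
On the way:
1. bar_up stands trough up on the base, snug beside bar_base, ends lined up, with bar_base against the fence (x of bar_base in the frame of fence_face between -0.0275 and -0.0235 m and y of bar_base in the frame of storage_base between -0.02 and 0.02 m and z of bar_base in the frame of storage_base between 0.008 and 0.016 m and x of bar_up in the frame of bar_base between -0.053 and -0.048 m and y of bar_up in the frame of bar_base between -0.01 and 0.01 m and z of bar_up in the frame of bar_base between -0.004 and 0.004 m and angle between each of bar_base, bar_up's own z axis and vertical below 0.06 rad and angle between the y axis of bar_up and the y axis of bar_base, either way round below 0.06 rad), for 0.2 s.
At the end, for the whole second after the job is handed in: bar_base within 2.5 mm of the fence, bar_up beside it with a gap under 3 mm, both flat, trough up; bar_down trough down over both, flanges in their troughs, fully down (within 4 mm); bars parallel within 0.06 rad, ends in line within 10 mm (bar_base centred within 20 mm), all at rest (all of step 1 and x of bar_down in the frame of bar_base between -0.03 and -0.021 m and y of bar_down in the frame of bar_base between -0.01 and 0.01 m and z of bar_down in the frame of bar_base between 0.066 and 0.0745 m and angle between bar_down's own z axis and vertical above 3.08 rad and angle between the y axis of bar_down and the y axis of bar_base, either way round below 0.06 rad and linear speed of each of bar_base, bar_up, bar_down below 0.01 m/s); the robot touches nothing.
It fails at once if the shaker is moved more than 20 mm (distance of shaker from where it was at the start of the episode above 0.02 m).
It fails at once if the tin is moved more than 20 mm (distance of tin from where it was at the start of the episode above 0.02 m).
It fails at once if the mug is moved more than 20 mm (distance of mug from where it was at the start of the episode above 0.02 m).
It fails at once if bar_base is driven against the base or its fence with over 60 N (contact force between bar_base and storage_base above 60 N).
It also fails if it takes over 62 s, if anything falls off the work surface, if the arm or the gripper's body presses on something with over 40 N, if the wrist force passes 120 N, or if a joint passes its speed limit or range.

## Working session

There is one attempt and no reset: what is moved stays moved. The work goes in short steps, Python scripts to look and compute and a shell command to move; the robot and the scene stay as the last step left them, time stands still between calls to the robot, and variables do not carry over. Pictures are saved under pics/ and viewed, at most 10 in all, crops included, and the job is handed in when it is done.

```bash
mkdir -p pics
python3 - <<'E'
from cell import env,eyes,job
import cv2,numpy as np
for n in("scene","top"):
    s=eyes.snapshot(n);cv2.imwrite(f"pics/{n}0.png",s["image"]);np.savez(f"{n}0.npz",**s);print(n,np.array(s["intrinsics"]).round(1).tolist(),np.array(s["view"]).round(3).tolist())
print(env.read_state())
E
```

```text
scene [[597.5, 0.0, 319.4], [0.0, 597.5, 233.2], [0.0, 0.0, 1.0]] [[0.476, -0.879, 0.019, -0.261], [-0.44, -0.257, -0.86, 0.323], [0.761, 0.401, -0.509, 0.897], [0.0, 0.0, 0.0, 1.0]]
top [[553.7, 0.0, 324.5], [0.0, 553.7, 243.9], [0.0, 0.0, 1.0]] [[-0.052, -0.999, 0.001, -0.004], [-0.974, 0.051, -0.222, 0.527], [0.222, -0.013, -0.975, 1.401], [0.0, 0.0, 0.0, 1.0]]
{'t': 0.1, 'qpos': array([-1.13421984,  0.68990177, -0.19453952,  1.56622704,  0.15732371,
        0.90252376, -0.2150794 ]), 'joint_vel': array([-0.0012338 , -0.00138196,  0.00045271, -0.00046382, -0.00019332,
        0.00044704,  0.00042987]), 'joint_efforts': array([-2.95525366e-03, -5.28501070e+01, -1.27143949e+00, -1.53836775e+01,
       -5.25766402e-02,  2.00138631e-03,  3.27313865e-05]), 'eef_pos': array([0.24479773, 0.57444531, 0.23799317]), 'eef_rot': array([-1.02112870e-04,  1.99968391e-01,  9.79801995e-01, -8.26230080e-04]), 'force': array([ 0.83038876,  0.00681063, -0.39916863]), 'moment': array([-0.02552375, -0.02537125,  0.01279463]), 'grip_force': 0.0, 'gripper_width': 1.0008284228916493}
```

View pics/scene0.png

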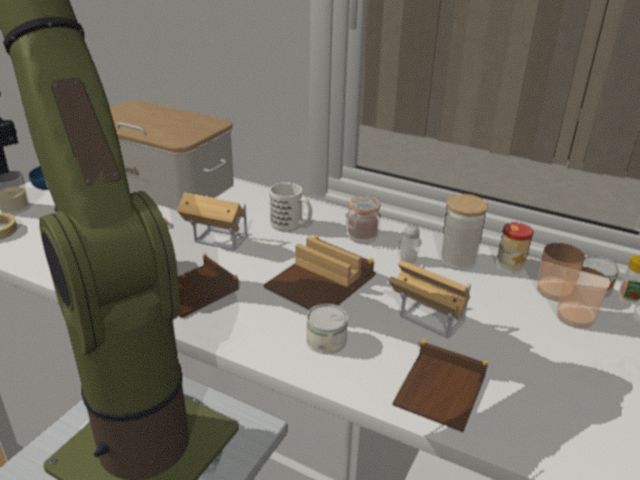

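View pics/top0.png

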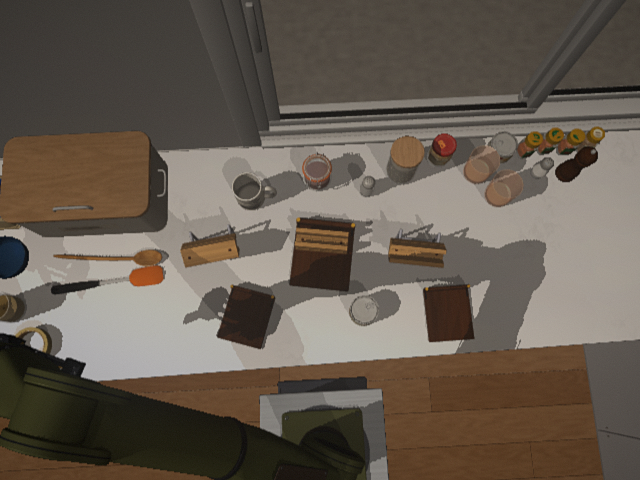

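Scene: base candidates are the dark boards at top-view pixels (322,255), which holds a bar, (247,316) and (448,312). The stands with bars are at (210,249) and (417,252). The tin is at (364,310), the mug at (249,190) and the shaker at (367,184), with a second shaker at (543,165). I take the base at (322,255) because it is the largest and carries bar_base. The right stand seems to hold bar_up, since its trough is visible, and the left one bar_down. I'll check this in a close crop.

Run:
```python
import cv2,numpy as np
t=cv2.imread("pics/top0.png");s=cv2.imread("pics/scene0.png")
a=cv2.resize(t[212:298,172:458],(800,240),interpolation=cv2.INTER_CUBIC)
b=cv2.resize(s[185:335,172:480],(736,358),interpolation=cv2.INTER_CUBIC)
b=cv2.copyMakeBorder(b,0,0,0,64,0)
cv2.imwrite("pics/crop1.png",np.vstack([a,b]))
```

```text
(no output)
```

View pics/crop1.png

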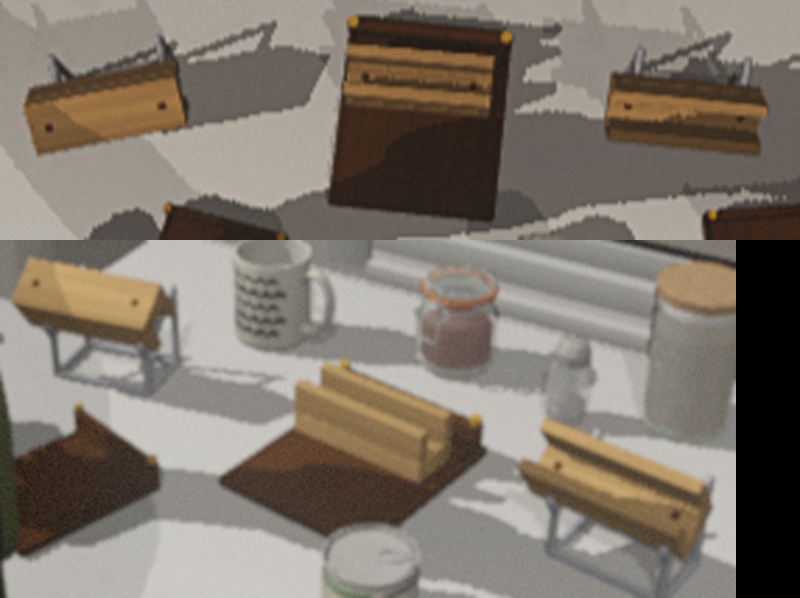

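Run:
```python
import cv2,numpy as np
t=cv2.imread("pics/top0.png");s=cv2.imread("pics/scene0.png")
def c(im,x,y,w,h,k):
    r=cv2.resize(im[y:y+h,x:x+w],None,fx=k,fy=k,interpolation=cv2.INTER_CUBIC)
    r=cv2.convertScaleAbs(r,alpha=1.5)
    for i in range(0,w,10): cv2.putText(r,str(x+i),(i*k,8),0,.3,(255,0,255),1);r[::4,i*k]=(255,0,255)
    for j in range(0,h,10): cv2.putText(r,str(y+j),(0,j*k+8),0,.3,(255,0,255),1);r[j*k,::4]=(255,0,255)
    return r
A=np.vstack([np.hstack([c(t,170,220,80,60,5),c(t,380,220,80,60,5)]),np.hstack([c(s,172,185,80,60,5),c(s,390,255,80,60,5)])])
B=np.hstack([c(t,285,210,75,90,5),np.vstack([c(s,262,230,84,55,5),c(s,300,230,84,65,5)])[:450]]) if 0 else np.hstack([cv2.copyMakeBorder(c(t,287,212,70,86,5),0,0,0,0,0),cv2.copyMakeBorder(c(s,262,233,112,78,4),0,118,0,0,0)])
cv2.imwrite("pics/A.png",A);cv2.imwrite("pics/B.png",B[:600,:800]);print(B.shape)
```

```text
(430, 798, 3)
```

View pics/A.png

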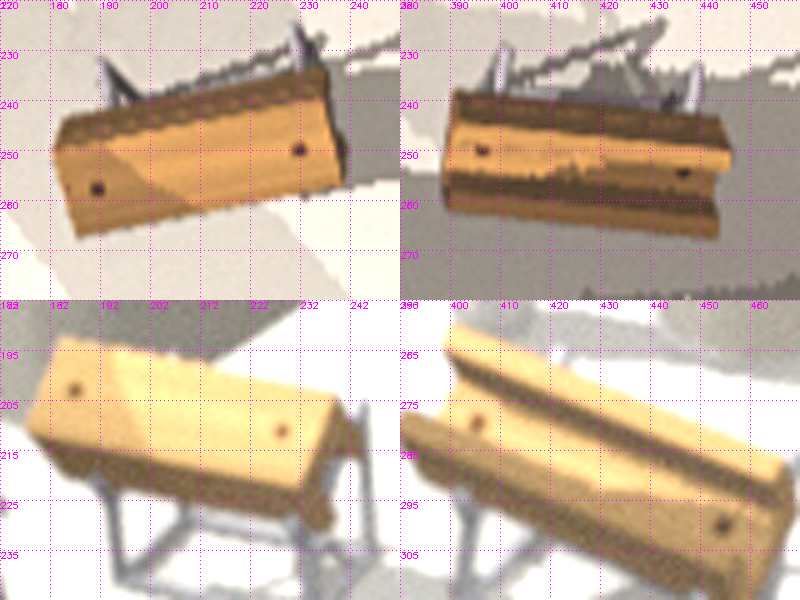

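View pics/B.png

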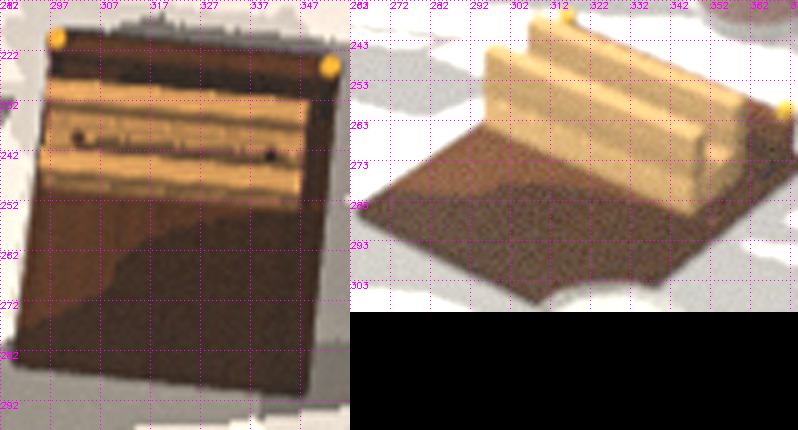

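A.png: the bar_down face corners and holes are clear in both views, as are the two floor holes of bar_up. B.png: the base corners, the fence's yellow end dots at top (298,220) and (353,225), and the bar_base edges are readable. Next I triangulate.

```bash
cat > h.py <<'E'
import numpy as np,cv2
from cell import env,eyes,job
from scipy.spatial.transform import Rotation as R
C={n:dict(np.load(f"{n}0.npz")) for n in("top","scene")}
P={n:c["intrinsics"]@np.array(c["view"])[:3] for n,c in C.items()}
def tri(a,b):
    X=cv2.triangulatePoints(P["top"],P["scene"],np.array(a,float),np.array(b,float)).ravel();return X[:3]/X[3]
def ray(n,p,z):
    M=P[n];A=np.c_[M[:,0],M[:,1],-np.array([p[0],p[1],1.])];s=np.linalg.solve(A,-(M[:,2]*z+M[:,3]));return np.array([s[0],s[1],z])
def proj(n,X):
    q=P[n]@np.r_[X,1];return q[:2]/q[2]
E
python3 - <<'E'
from h import *
np.set_printoptions(precision=4,suppress=True)
print("bar_down");T=[(180.6,249.6),(235.4,239.8),(237.8,256.6),(185.2,267.2),(189.2,257.6),(229.6,249.8)];S=[(184.2,192.4),(239.4,204.4),(232.2,222.8),(177.2,210.8),(186.8,202.8),(228.2,211)]
for a,b in zip(T,S):
    X=tri(a,b);print(X,proj("top",X)-a,proj("scene",X)-b)
print("bar_up holes, tip up-right, tip-low-left")
for a,b in [((396.2,249.6),(405.4,279.6)),((436.2,254),(454.5,299.8)),((389.4,243.6),(401,259.4)),((446,249.5),(467,286.6)),((388.6,262.4),(390.2,277.4))]:
    X=tri(a,b);print(X,proj("top",X)-a)
print("dots")
for a,b in [((298.2,219.6),(316.5,237)),((353,225.2),(371,260.2))]:
    X=tri(a,b);print(X,proj("top",X)-a)
print("base near corners",ray("top",(289,284.4),.012),ray("top",(348.4,291.2),.012),ray("scene",(263.7,286.2),.012),ray("scene",(308.2,309),.012))
print("dots z42",ray("top",(298.2,219.6),.042),ray("top",(353,225.2),.042),ray("scene",(316.5,237),.042),ray("scene",(371,260.2),.042))
print("bb near tip",ray("top",(294.6,246.4),.062),ray("top",(347,250.8),.062),ray("scene",(296.2,244.7),.062),ray("scene",(349.5,266.2),.062))
print("bb far tip",ray("top",(296.4,228),.062),ray("top",(348.6,232),.062))
print("bb bot",ray("scene",(295.7,264.5),.012),ray("scene",(347.5,286.2),.012))
print("bb holes z32",ray("top",(302.6,239.4),.032),ray("top",(341,243.4),.032))
for n,p,z in [("tin",(364,310),.058),("mug",(249,190),.098),("shaker",(367,184),.09)]: print(n,ray("top",p,z))
E
```

```text
bar_down
[0.5154 0.3335 0.12  ] [-0.4988  0.4614] [ 0.64   -0.0397]
[0.5347 0.1953 0.1173] [-0.3387  0.282 ] [ 0.4309 -0.0375]
[0.4981 0.1926 0.089 ] [ 0.2645 -0.2237] [-0.3472  0.0276]
[0.4765 0.3271 0.0921] [ 0.0875 -0.0821] [-0.1161  0.0064]
[0.4974 0.3141 0.1064] [-0.1537  0.1415] [ 0.2003 -0.0122]
[0.5125 0.2113 0.1066] [-0.0486  0.0414] [ 0.0629 -0.005 ]
bar_up holes, tip up-right, tip-low-left
[ 0.496  -0.2151  0.0819] [-0.1911  0.1165]
[ 0.4789 -0.3173  0.0832] [-0.1395  0.0773]
[ 0.5065 -0.1964  0.1157] [ 0.6342 -0.386 ]
[ 0.4821 -0.3352  0.1173] [-0.3498  0.1881]
[ 0.4616 -0.1934  0.0997] [ 0.8937 -0.5583]
dots
[0.5993 0.0357 0.0477] [-0.0295  0.0212]
[ 0.5761 -0.1097  0.0464] [-0.2843  0.1847]
base near corners [0.4307 0.069  0.012 ] [ 0.4041 -0.0889  0.012 ] [0.4228 0.0634 0.012 ] [ 0.4021 -0.0541  0.012 ]
dots z42 [0.6009 0.0358 0.042 ] [ 0.5777 -0.1107  0.042 ] [0.6076 0.0402 0.042 ] [ 0.5818 -0.1066  0.042 ]
bb near tip [0.5229 0.0477 0.062 ] [ 0.504  -0.0892  0.062 ] [0.528  0.0469 0.062 ] [ 0.5106 -0.0891  0.062 ]
bb far tip [0.5726 0.0409 0.062 ] [ 0.5545 -0.0966  0.062 ]
bb bot [0.5259 0.047  0.012 ] [ 0.5096 -0.0875  0.012 ]
bb holes z32 [0.5479 0.0266 0.032 ] [ 0.5315 -0.076   0.032 ]
tin [ 0.3472 -0.1236  0.058 ]
mug [0.6725 0.1595 0.098 ]
shaker [ 0.6757 -0.1516  0.09  ]
```

Both views agree to within a few mm:
- bar_up: centre about (0.499,-0.268,0.066), yaw -9.5°
- bar_down: face centre about (0.505,0.263,0.106), yaw +8.4°
- base: yaw about -9.3°
- bar_base: centre about (0.539,-0.0245)

I'll now work out the moves.

```bash
cat >> h.py <<'E'
Z=lambda d:R.from_euler('z',d,degrees=True)
def tool(yaw,tilt=0):   # tool y along +x of yawed frame, z down, tilted fwd by tilt
    y=[np.cos(np.radians(tilt)),0,np.sin(np.radians(tilt))];z=[np.sin(np.radians(tilt)),0,-np.cos(np.radians(tilt))]
    return Z(yaw)*R.from_matrix(np.c_[np.cross(y,z),y,z])
def cur():
    s=env.read_state();q=s["eef_rot"];return s,np.array(s["eef_pos"]),R.from_quat(np.r_[q[1:],q[0]])
def go(*targets):
    s,p,r=cur()
    for pos,rot in targets:
        print("cm",(r.inv().apply(np.array(pos)-p)*100).round(2).tolist(),"deg",(r.inv()*rot).as_rotvec(degrees=True).round(2).tolist())
UP=np.array([.4988,-.2681,.0661]);UY=-9.5
DN=np.array([.505,.2627,.1065]);DY=8.4
UBZ=-tool(UY,35).as_matrix()[:,2]
DTZ=tool(DY,35).as_matrix()[:,2]
E
python3 - <<'E'
from h import *
go(([.45,.1,.3],tool(UY)),(UP+.11*UBZ,tool(UY,35)),(UP+.012*UBZ,tool(UY,35)))
E
```

```text
cm [-37.47, -35.62, -6.14] deg [-0.08, 0.07, 76.43]
cm [-50.25, -69.03, 8.3] deg [-29.67, -23.23, 73.92]
cm [-55.71, -67.7, 16.33] deg [-29.67, -23.23, 73.92]
```

```bash
python3 -m jog '[{"translation":[-37.5,-35.6,-6.1],"rot":[0,0,76.4],"gripper":1},{"translation":[-37.5,-35.6,-6.1],"rot":[0,0,76.4],"gripper":1},{"translation":[-37.5,-35.6,-6.1],"rot":[0,0,76.4],"gripper":1},{"translation":[-37.5,-35.6,-6.1],"rot":[0,0,76.4],"gripper":1},{"translation":[-37.5,-35.6,-6.1],"rot":[0,0,76.4],"gripper":1},{"translation":[-37.5,-35.6,-6.1],"rot":[0,0,76.4],"gripper":1},{"translation":[-37.5,-35.6,-6.1],"rot":[0,0,76.4],"gripper":1},{"translation":[-37.5,-35.6,-6.1],"rot":[0,0,76.4],"gripper":1},{"translation":[-37.5,-35.6,-6.1],"rot":[0,0,76.4],"gripper":1},{"translation":[-37.5,-35.6,-6.1],"rot":[0,0,76.4],"gripper":1}]'
python3 - <<'E'
from h import *
print(cur()[0]["qpos"].round(2))
go(([.45,.1,.3],tool(UY)),(UP+.11*UBZ,tool(UY,35)))
E
```

```text
t: 1.35
eef_pos: [0.4508, 0.0989, 0.2997]
eef_rot: [0.0, 0.764, 0.645, -0.0]
force: [-0.4, 1.8, 0.3]
gripper_width: 0.999
grip_force: 0.0
[-0.44  0.39  0.17  1.97 -0.09  0.79 -0.38]
cm [0.09, -0.09, -0.03] deg [0.01, 0.02, -0.21]
cm [-35.39, 4.61, 14.36] deg [-34.99, 0.08, -0.2]
```

```bash
python3 -m jog '[{"translation":[-35.4,4.6,14.3],"rot":[-35,0,0],"gripper":1},{"translation":[-35.4,4.6,14.3],"rot":[-35,0,0],"gripper":1},{"translation":[-35.4,4.6,14.3],"rot":[-35,0,0],"gripper":1},{"translation":[-35.4,4.6,14.3],"rot":[-35,0,0],"gripper":1},{"translation":[-35.4,4.6,14.3],"rot":[-35,0,0],"gripper":1},{"translation":[-35.4,4.6,14.3],"rot":[-35,0,0],"gripper":1},{"translation":[-35.4,4.6,14.3],"rot":[-35,0,0],"gripper":1},{"translation":[-35.4,4.6,14.3],"rot":[-35,0,0],"gripper":1},{"translation":[-35.4,4.6,14.3],"rot":[-35,0,0],"gripper":1}]'
python3 - <<'E'
from h import *
print(cur()[0]["qpos"].round(2))
go((UP+.11*UBZ,tool(UY,35)),(UP+.012*UBZ,tool(UY,35)))
s=eyes.snapshot("top");t=cv2.resize(s["image"][200:300,370:480],None,fx=3,fy=3)
s=eyes.snapshot("scene");u=cv2.resize(s["image"][200:340,370:500],None,fx=3,fy=3)
cv2.imwrite("pics/pre.png",np.hstack([cv2.copyMakeBorder(t,0,120,0,0,0),u]))
E
```

```text
t: 2.48
eef_pos: [0.4022, -0.1658, 0.1927]
eef_rot: [0.186, 0.748, 0.636, 0.034]
force: [0.4, -0.9, -0.5]
gripper_width: 0.998
grip_force: 0.0
[ 0.4   0.52 -0.4   2.5   1.95  0.44 -2.  ]
cm [-7.53, 3.17, 6.54] deg [-15.99, 10.32, 3.57]
cm [-5.89, 5.9, 15.81] deg [-15.99, 10.32, 3.57]
```

View pics/pre.png

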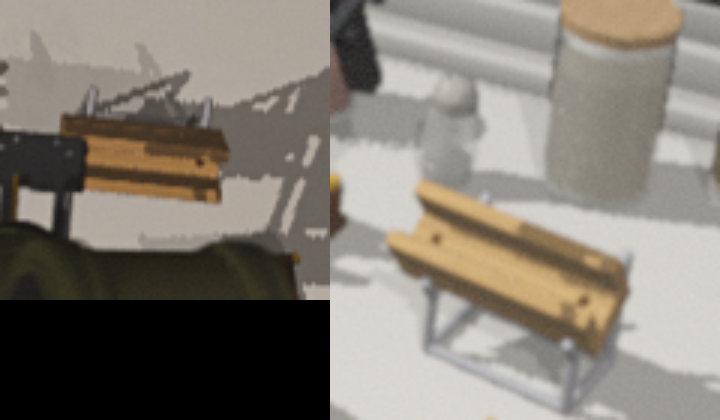

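The bar and stand are untouched, at top (450,250). The arm stalled at the limits of j4 and j6 while flipping the wrist. The half-turned grasp suits the flipped wrist, so I'll turn the tool by -180° in stages, higher up.

Run:
```python
from h import *
go(([.43,-.2,.26],tool(UY,30)*Z(-60)),([.44,-.23,.26],tool(UY,35)*Z(-120)))
```

```text
cm [-3.77, 5.39, -4.74] deg [-15.75, 3.76, -56.72]
cm [-6.46, 6.71, -3.74] deg [-20.63, -10.51, -115.31]
```

```bash
python3 -m jog '[{"translation":[-3.8,5.4,-4.7],"rot":[-16,4,-57],"gripper":1},{"translation":[-3.8,5.4,-4.7],"rot":[-16,4,-57],"gripper":1},{"translation":[-3.8,5.4,-4.7],"rot":[-16,4,-57],"gripper":1},{"translation":[-3.8,5.4,-4.7],"rot":[-16,4,-57],"gripper":1},{"translation":[-3.8,5.4,-4.7],"rot":[-16,4,-57],"gripper":1},{"translation":[-3.8,5.4,-4.7],"rot":[-16,4,-57],"gripper":1},{"translation":[-6.5,6.7,-3.7],"rot":[-20.6,-10.5,-115.3],"gripper":1},{"translation":[-6.5,6.7,-3.7],"rot":[-20.6,-10.5,-115.3],"gripper":1},{"translation":[-6.5,6.7,-3.7],"rot":[-20.6,-10.5,-115.3],"gripper":1},{"translation":[-6.5,6.7,-3.7],"rot":[-20.6,-10.5,-115.3],"gripper":1},{"translation":[-6.5,6.7,-3.7],"rot":[-20.6,-10.5,-115.3],"gripper":1},{"translation":[-6.5,6.7,-3.7],"rot":[-20.6,-10.5,-115.3],"gripper":1}]'
python3 - <<'E'
from h import *
print(cur()[0]["qpos"].round(2))
go(([.44,-.23,.26],tool(UY,35)*Z(-120)),(UP+.13*UBZ,tool(UY,35)*Z(180)))
E
```

```text
t: 4.08
eef_pos: [0.4419, -0.227, 0.2611]
eef_rot: [0.284, -0.102, 0.949, -0.086]
force: [-0.1, 0.4, 0.5]
gripper_width: 1.003
grip_force: 0.0
[ 0.84  0.44 -0.51  2.44  2.91  0.29 -0.67]
cm [0.29, -0.24, 0.01] deg [-0.44, -0.7, -8.07]
cm [6.69, -0.58, 6.66] deg [-0.04, -0.87, -68.07]
```

```bash
python3 -m jog '[{"translation":[6.7,-0.6,6.6],"rot":[0,-0.9,-68],"gripper":1},{"translation":[6.7,-0.6,6.6],"rot":[0,-0.9,-68],"gripper":1},{"translation":[6.7,-0.6,6.6],"rot":[0,-0.9,-68],"gripper":1},{"translation":[6.7,-0.6,6.6],"rot":[0,-0.9,-68],"gripper":1},{"translation":[6.7,-0.6,6.6],"rot":[0,-0.9,-68],"gripper":1},{"translation":[6.7,-0.6,6.6],"rot":[0,-0.9,-68],"gripper":1},{"translation":[6.7,-0.6,6.6],"rot":[0,-0.9,-68],"gripper":1},{"translation":[6.7,-0.6,6.6],"rot":[0,-0.9,-68],"gripper":1},{"translation":[6.7,-0.6,6.6],"rot":[0,-0.9,-68],"gripper":1}]'
python3 - <<'E'
from h import *
print(cur()[0]["qpos"].round(2))
F=tool(UY,35)*Z(180)
go((UP+.13*UBZ,F),(UP+.012*UBZ,F))
E
```

```text
t: 5.2
eef_pos: [0.4244, -0.2573, 0.173]
eef_rot: [0.195, -0.613, 0.731, -0.23]
force: [-0.1, -0.4, -0.1]
gripper_width: 0.998
grip_force: 0.0
[ 0.71  0.68 -0.16  2.54  3.39  0.65  0.2 ]
cm [-0.17, -0.02, 0.07] deg [-0.07, -0.16, -0.52]
cm [-0.2, -0.01, 11.87] deg [-0.07, -0.16, -0.52]
```

```bash
python3 -m jog '[{"translation":[-0.2,0,3],"rot":[0,0,-0.5],"gripper":1},{"translation":[-0.2,0,5],"rot":[0,0,-0.5],"gripper":1},{"translation":[-0.2,0,7],"rot":[0,0,-0.5],"gripper":1},{"translation":[-0.2,0,9],"rot":[0,0,-0.5],"gripper":1},{"translation":[-0.2,0,10.5],"rot":[0,0,-0.5],"gripper":1},{"translation":[-0.2,0,11.5],"rot":[0,0,-0.5],"gripper":1},{"translation":[-0.2,0,11.9],"rot":[0,0,-0.5],"gripper":1},{"translation":[-0.2,0,11.9],"rot":[0,0,-0.5],"gripper":1}]'
python3 - <<'E'
from h import *
go((UP+.012*UBZ,tool(UY,35)*Z(180)))
u=eyes.snapshot("scene")["image"]; t=eyes.snapshot("top")["image"]
cv2.imwrite("pics/g1.png",np.hstack([cv2.resize(t[190:310,380:480],None,fx=4,fy=4),cv2.resize(u[220:340,380:480],None,fx=4,fy=4)]))
E
```

```text
t: 6.2
eef_pos: [0.4913, -0.2679, 0.0755]
eef_rot: [0.193, -0.615, 0.728, -0.231]
force: [-0.1, -0.8, -0.8]
gripper_width: 0.999
grip_force: 0.0
cm [-0.1, -0.07, -0.0] deg [-0.05, -0.2, -0.04]
```

View pics/g1.png

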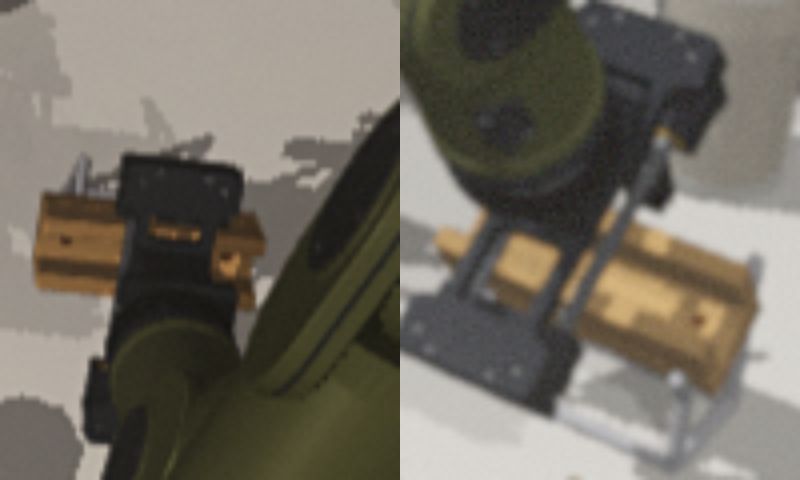

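The fingers straddle bar_up at mid-length, around top (425,250), with no contact force. I'll close and lift square to the ramp.

```bash
python3 -m jog '[{"translation":[0,0,0],"rot":[0,0,0],"gripper":-1},{"translation":[0,0,0],"rot":[0,0,0],"gripper":-1},{"translation":[0,0,0],"rot":[0,0,0],"gripper":-1},{"translation":[0,0,0],"rot":[0,0,0],"gripper":-1},{"translation":[0,0,0],"rot":[0,0,0],"gripper":-1}]' 25
python3 - <<'E'
from h import *
print(env.read_state()["gripper_width"])
E
```

```text
t: 6.92
eef_pos: [0.4921, -0.268, 0.076]
eef_rot: [0.194, -0.615, 0.728, -0.232]
force: [1.0, 0.1, 2.1]
gripper_width: 0.564
grip_force: 25.0
0.5641704132711629
```

```bash
python3 -m jog '[{"translation":[0,0,-0.5],"rot":[0,0,0],"gripper":-1},{"translation":[0,0,-1.5],"rot":[0,0,0],"gripper":-1},{"translation":[0,0,-4],"rot":[0,0,0],"gripper":-1},{"translation":[0,0,-7],"rot":[0,0,0],"gripper":-1},{"translation":[0,0,-10],"rot":[0,0,0],"gripper":-1},{"translation":[0,0,-12],"rot":[0,0,0],"gripper":-1},{"translation":[0,0,-12],"rot":[0,0,0],"gripper":-1}]'
python3 - <<'E'
from h import *
BY=-9.2
bx=Z(BY).apply([1,0,0]);by=Z(BY).apply([0,1,0])
bb=np.array([.5393,-.0245,.012]); print(bx,by)
pl=bb-.085*bx      # place: 35 mm gap
pl[2]=.012+.012
F=tool(BY)*Z(180)
go((pl+[0,0,.17],F),(pl,F)); print(pl)
E
```

```text
t: 7.8
eef_pos: [0.4213, -0.2559, 0.1743]
eef_rot: [0.193, -0.615, 0.729, -0.23]
force: [1.0, -0.2, -2.8]
gripper_width: 0.563
grip_force: 25.0
[ 0.98713627 -0.15988119  0.        ] [0.15988119 0.98713627 0.        ]
cm [-24.72, -0.52, -2.12] deg [-34.94, -0.31, -0.46]
cm [-24.76, 9.21, 11.82] deg [-34.94, -0.31, -0.46]
[ 0.45539342 -0.0109101   0.024     ]
```

Run:
```python
from h import *
go(([.44,-.22,.27],tool(UY,35)*Z(-120)),([.44,-.18,.29],tool(UY,28)*Z(-60)))
```

```text
cm [-3.83, -6.49, -7.14] deg [-0.08, -0.27, 59.9]
cm [-7.77, -7.09, -9.18] deg [-4.46, 7.11, 119.72]
```

```bash
python3 -m jog '[{"translation":[-3.8,-6.5,-7.1],"rot":[0,0,60],"gripper":-1},{"translation":[-3.8,-6.5,-7.1],"rot":[0,0,60],"gripper":-1},{"translation":[-3.8,-6.5,-7.1],"rot":[0,0,60],"gripper":-1},{"translation":[-3.8,-6.5,-7.1],"rot":[0,0,60],"gripper":-1},{"translation":[-3.8,-6.5,-7.1],"rot":[0,0,60],"gripper":-1},{"translation":[-3.8,-6.5,-7.1],"rot":[0,0,60],"gripper":-1},{"translation":[-7.8,-7.1,-9.2],"rot":[-4.5,7,120],"gripper":-1},{"translation":[-7.8,-7.1,-9.2],"rot":[-4.5,7,120],"gripper":-1},{"translation":[-7.8,-7.1,-9.2],"rot":[-4.5,7,120],"gripper":-1},{"translation":[-7.8,-7.1,-9.2],"rot":[-4.5,7,120],"gripper":-1},{"translation":[-7.8,-7.1,-9.2],"rot":[-4.5,7,120],"gripper":-1},{"translation":[-7.8,-7.1,-9.2],"rot":[-4.5,7,120],"gripper":-1},{"translation":[-7.8,-7.1,-9.2],"rot":[-4.5,7,120],"gripper":-1}]'
python3 - <<'E'
from h import *
print(cur()[0]["qpos"].round(2))
go(([.44,-.18,.29],tool(UY,28)*Z(-60)),([.455,-.011,.2],tool(-9.2)))
E
```

```text
t: 9.43
eef_pos: [0.441, -0.1797, 0.2878]
eef_rot: [0.239, 0.326, 0.914, 0.043]
force: [0.4, -0.2, -1.3]
gripper_width: 0.559
grip_force: 25.0
[ 0.62  0.32 -0.36  2.36  1.69  0.05 -0.5 ]
cm [-0.04, -0.03, -0.24] deg [0.12, 0.07, 0.17]
cm [13.05, 11.96, 7.1] deg [25.45, 14.75, 58.64]
```

```bash
python3 -m jog '[{"translation":[13,12,7.1],"rot":[25.4,14.7,58.6],"gripper":-1},{"translation":[13,12,7.1],"rot":[25.4,14.7,58.6],"gripper":-1},{"translation":[13,12,7.1],"rot":[25.4,14.7,58.6],"gripper":-1},{"translation":[13,12,7.1],"rot":[25.4,14.7,58.6],"gripper":-1},{"translation":[13,12,7.1],"rot":[25.4,14.7,58.6],"gripper":-1},{"translation":[13,12,7.1],"rot":[25.4,14.7,58.6],"gripper":-1},{"translation":[13,12,7.1],"rot":[25.4,14.7,58.6],"gripper":-1},{"translation":[13,12,7.1],"rot":[25.4,14.7,58.6],"gripper":-1},{"translation":[13,12,7.1],"rot":[25.4,14.7,58.6],"gripper":-1},{"translation":[13,12,7.1],"rot":[25.4,14.7,58.6],"gripper":-1}]'
python3 - <<'E'
from h import *
print(cur()[0]["qpos"].round(2))
go(([.4554,-.0109,.2],tool(-9.2)),([.4554,-.0109,.026],tool(-9.2)))
E
```

```text
t: 10.68
eef_pos: [0.456, -0.0111, 0.2014]
eef_rot: [0.002, 0.76, 0.649, 0.001]
force: [0.7, 0.4, -1.3]
gripper_width: 0.563
grip_force: 25.0
[ 0.33  0.6  -0.64  2.09  0.61  0.64 -0.88]
cm [0.01, -0.06, 0.14] deg [0.25, 0.12, 0.2]
cm [0.05, -0.13, 17.54] deg [0.25, 0.12, 0.2]
```

```bash
python3 -m jog '[{"translation":[0,-0.1,5],"rot":[0.2,0.1,0.2],"gripper":-1},{"translation":[0,-0.1,10],"rot":[0.2,0.1,0.2],"gripper":-1},{"translation":[0,-0.1,14],"rot":[0.2,0.1,0.2],"gripper":-1},{"translation":[0,-0.1,16],"rot":[0.2,0.1,0.2],"gripper":-1},{"translation":[0,-0.1,17],"rot":[0.2,0.1,0.2],"gripper":-1},{"translation":[0,-0.1,17.3],"rot":[0.2,0.1,0.2],"gripper":-1},{"translation":[0,-0.1,17.3],"rot":[0.2,0.1,0.2],"gripper":-1}]'
python3 - <<'E'
from h import *
print(cur()[0]["force"])
t=eyes.snapshot("top")["image"];u=eyes.snapshot("scene")["image"]
cv2.imwrite("pics/p1.png",np.hstack([cv2.resize(t[205:305,275:365],None,fx=4,fy=4),cv2.resize(u[225:325,260:370],None,fx=4,fy=4)]))
E
```

```text
t: 11.55
eef_pos: [0.4564, -0.0113, 0.0286]
eef_rot: [0.0, 0.762, 0.648, 0.001]
force: [-0.2, -0.1, -1.4]
gripper_width: 0.566
grip_force: 25.0
[-0.21254446 -0.1476727  -1.41009075]
```

View pics/p1.png

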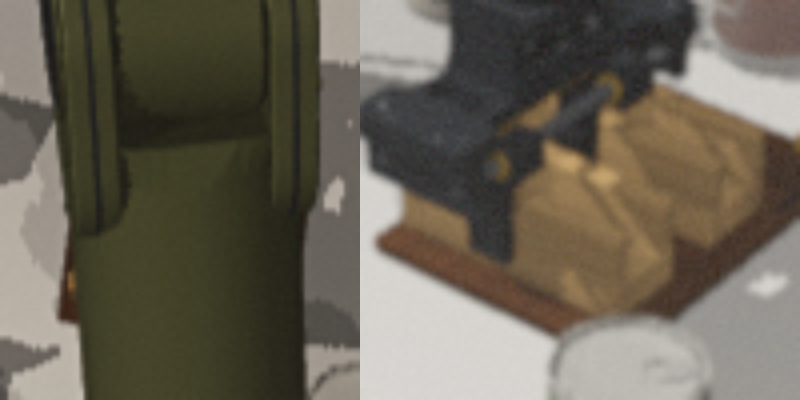

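bar_up hangs level over the near strip of the board, with a gap to bar_base; its right end is at crop (620,290). The tin is clear. I'll lower it by feel.

```bash
python3 -m jog '[{"translation":[0,0,0.2],"rot":[0,0,0],"gripper":-1},{"translation":[0,0,0.3],"rot":[0,0,0],"gripper":-1},{"translation":[0,0,0.3],"rot":[0,0,0],"gripper":-1}]';python3 -m jog '[{"translation":[0,0,0.1],"rot":[0,0,0],"gripper":-1},{"translation":[0,0,0.1],"rot":[0,0,0],"gripper":-1}]';python3 -m jog '[{"translation":[0,0,0.1],"rot":[0,0,0],"gripper":-1},{"translation":[0,0,0.1],"rot":[0,0,0],"gripper":-1}]'
```

```text
t: 12.02
eef_pos: [0.4564, -0.0117, 0.0256]
eef_rot: [0.0, 0.762, 0.647, 0.001]
force: [-0.1, -0.6, 2.4]
gripper_width: 0.564
grip_force: 25.0
t: 12.28
eef_pos: [0.4564, -0.0118, 0.0254]
eef_rot: [0.001, 0.762, 0.647, 0.001]
force: [0.2, -0.6, 13.2]
gripper_width: 0.568
grip_force: 25.0
t: 12.52
eef_pos: [0.4565, -0.0118, 0.0253]
eef_rot: [0.001, 0.762, 0.648, 0.001]
force: [-1.9, -1.3, 24.9]
gripper_width: 0.565
grip_force: 25.0
```

```bash
python3 -m jog '[{"translation":[0,0,-0.2],"rot":[0,0,0],"gripper":-1},{"translation":[0,0,-0.2],"rot":[0,0,0],"gripper":0.45},{"translation":[0,0,-0.2],"rot":[0,0,0],"gripper":0.45},{"translation":[0,0,-0.2],"rot":[0,0,0],"gripper":0.45},{"translation":[0,0,-2],"rot":[0,0,0],"gripper":0.45},{"translation":[0,0,-6],"rot":[0,0,0],"gripper":0.45},{"translation":[0,0,-10],"rot":[0,0,0],"gripper":0.45},{"translation":[0,0,-14],"rot":[0,0,0],"gripper":0.45},{"translation":[0,0,-14],"rot":[0,0,0],"gripper":0.45}]'
python3 - <<'E'
from h import *
BY=-9.2
bx=Z(BY).apply([1,0,0])
p0=np.array([.4564,-.0118,0]); q=p0-.075*bx   # behind bar_up
F=tool(BY)*Z(90);G=tool(BY)*Z(-90)
print(cur()[0]["qpos"].round(2),q)
for f in(F,G): go((q+[0,0,.165],f),(q+[0,0,.03],f))
E
```

```text
t: 13.65
eef_pos: [0.4575, -0.0116, 0.1654]
eef_rot: [0.002, 0.763, 0.647, 0.002]
force: [1.2, 0.5, 0.0]
gripper_width: 0.724
grip_force: 0.0
[ 0.32  0.67 -0.63  2.12  0.73  0.57 -1.01] [3.82364780e-01 1.91089077e-04 0.00000000e+00]
cm [-0.06, -7.6, -0.01] deg [0.17, -0.32, 89.83]
cm [-0.09, -7.68, 13.49] deg [0.17, -0.32, 89.83]
cm [-0.06, -7.6, -0.01] deg [0.32, 0.17, -90.17]
cm [-0.09, -7.68, 13.49] deg [0.32, 0.17, -90.17]
```

```bash
python3 -m jog '[{"translation":[0,-4.8,0],"rot":[0.3,0.2,-90],"gripper":1},{"translation":[0,-4.8,0],"rot":[0.3,0.2,-90],"gripper":1},{"translation":[0,-4.8,0],"rot":[0.3,0.2,-90],"gripper":1},{"translation":[0,-4.8,0],"rot":[0.3,0.2,-90],"gripper":1},{"translation":[0,-4.8,0],"rot":[0.3,0.2,-90],"gripper":1},{"translation":[0,-4.8,0],"rot":[0.3,0.2,-90],"gripper":1},{"translation":[0,-4.8,0],"rot":[0.3,0.2,-90],"gripper":1},{"translation":[0,-4.8,0],"rot":[0.3,0.2,-90],"gripper":1},{"translation":[0,-4.8,0],"rot":[0.3,0.2,-90],"gripper":1},{"translation":[0,-4.8,0],"rot":[0.3,0.2,-90],"gripper":1},{"translation":[0,-4.8,0],"rot":[0.3,0.2,-90],"gripper":1}]'
python3 - <<'E'
from h import *
BY=-9.2
bx=Z(BY).apply([1,0,0]);by=Z(BY).apply([0,1,0])
p0=np.array([.4564,-.0118,0]); q=p0-.048*bx
f=tool(BY)*Z(-90)
print(cur()[0]["qpos"].round(2),q,f.as_matrix().round(2))
go((q+[0,0,.165],f),(q+[0,0,.028],f),(q+.1*bx+[0,0,.028],f))
# bars in picture: holes / tips seen now
for n in("top","scene"):
    s=eyes.snapshot(n)["image"];cv2.imwrite(f"pics/q_{n}.png",s)
E
```

```text
t: 15.02
eef_pos: [0.4083, -0.0039, 0.1628]
eef_rot: [-0.003, 0.082, 0.997, -0.0]
force: [-0.3, -0.6, -0.0]
gripper_width: 0.998
grip_force: 0.0
[ 0.51  0.75 -1.01  2.24  1.02  0.74  0.18] [ 0.40901746 -0.0041257   0.        ] [[-0.99  0.16  0.  ]
 [ 0.16  0.99  0.  ]
 [ 0.    0.   -1.  ]]
cm [-0.07, -0.01, -0.22] deg [-0.07, -0.34, -0.17]
cm [-0.15, 0.0, 13.48] deg [-0.07, -0.34, -0.17]
cm [-10.15, 0.03, 13.42] deg [-0.07, -0.34, -0.17]
```

```bash
python3 -m jog '[{"translation":[0,0,5],"rot":[0,-0.3,-0.2],"gripper":1},{"translation":[0,0,9],"rot":[0,-0.3,-0.2],"gripper":1},{"translation":[0,0,11.5],"rot":[0,-0.3,-0.2],"gripper":1},{"translation":[0,0,13],"rot":[0,-0.3,-0.2],"gripper":1},{"translation":[0,0,13.5],"rot":[0,-0.3,-0.2],"gripper":1},{"translation":[0,0,13.5],"rot":[0,-0.3,-0.2],"gripper":1}]'
python3 -m jog '[{"translation":[-0.5,0,0],"rot":[0,0,0],"gripper":1},{"translation":[-1,0,0],"rot":[0,0,0],"gripper":1},{"translation":[-1.5,0,0],"rot":[0,0,0],"gripper":1},{"translation":[-2,0,0],"rot":[0,0,0],"gripper":1},{"translation":[-2.5,0,0],"rot":[0,0,0],"gripper":1},{"translation":[-3,0,0],"rot":[0,0,0],"gripper":1},{"translation":[-3.5,0,0],"rot":[0,0,0],"gripper":1},{"translation":[-4,0,0],"rot":[0,0,0],"gripper":1},{"translation":[-4.3,0,0],"rot":[0,0,0],"gripper":1},{"translation":[-4.3,0,0],"rot":[0,0,0],"gripper":1}]'
```

```text
t: 15.88
eef_pos: [0.4081, -0.0038, 0.0284]
eef_rot: [0.0, 0.08, 0.997, -0.0]
force: [0.1, -1.0, 0.2]
gripper_width: 0.999
grip_force: 0.0
t: 17.12
eef_pos: [0.4512, -0.0108, 0.0283]
eef_rot: [0.001, 0.08, 0.997, -0.0]
force: [0.5, 0.2, -1.3]
gripper_width: 1.002
grip_force: 0.0
```

```bash
python3 -m jog '[{"translation":[-0.2,0,0],"rot":[0,0,0],"gripper":1},{"translation":[-0.4,0,0],"rot":[0,0,0],"gripper":1},{"translation":[-0.6,0,0],"rot":[0,0,0],"gripper":1},{"translation":[-0.8,0,0],"rot":[0,0,0],"gripper":1},{"translation":[-0.8,0,0],"rot":[0,0,0],"gripper":1}]'
python3 -m jog '[{"translation":[-0.15,0,0],"rot":[0,0,0],"gripper":1},{"translation":[-0.3,0,0],"rot":[0,0,0],"gripper":1},{"translation":[-0.3,0,0],"rot":[0,0,0],"gripper":1}]'
python3 -m jog '[{"translation":[-0.15,0,0],"rot":[0,0,0],"gripper":1},{"translation":[-0.2,0,0],"rot":[0,0,0],"gripper":1},{"translation":[-0.2,0,0],"rot":[0,0,0],"gripper":1}]'
python3 - <<'E'
from h import *
t=eyes.snapshot("top")["image"];u=eyes.snapshot("scene")["image"]
cv2.imwrite("pics/p2.png",np.hstack([cv2.resize(t[205:305,275:365],None,fx=4,fy=4),cv2.resize(u[225:325,260:370],None,fx=4,fy=4)]))
E
```

```text
t: 17.75
eef_pos: [0.4584, -0.0119, 0.0283]
eef_rot: [0.0, 0.079, 0.997, -0.0]
force: [-1.8, 0.5, 0.4]
gripper_width: 1.0
grip_force: 0.9
t: 18.12
eef_pos: [0.4617, -0.0125, 0.0283]
eef_rot: [0.0, 0.079, 0.997, -0.0]
force: [-1.7, 0.7, -1.7]
gripper_width: 0.998
grip_force: 0.7
t: 18.5
eef_pos: [0.4634, -0.0128, 0.0283]
eef_rot: [0.0, 0.079, 0.997, -0.0]
force: [-1.4, 0.6, 0.3]
gripper_width: 1.002
grip_force: 0.9
```

View pics/p2.png

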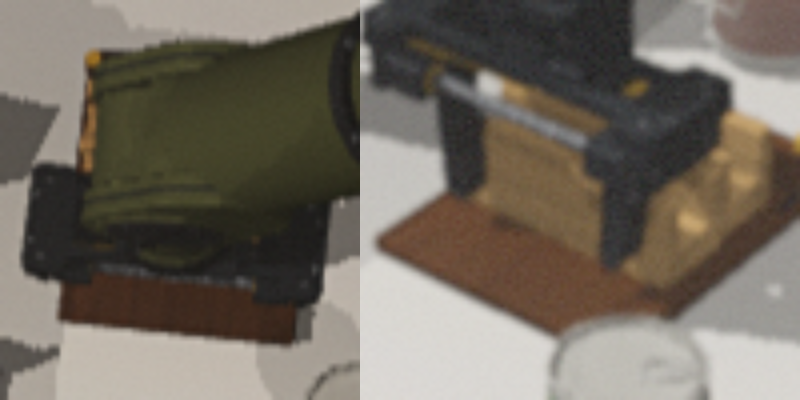

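The two bars are together, with their ends in line around crop (690,230), and pushing takes only about 1.5 N. I'll keep feeling towards the fence.

```bash
python3 -m jog '[{"translation":[-0.1,0,0],"rot":[0,0,0],"gripper":1},{"translation":[-0.2,0,0],"rot":[0,0,0],"gripper":1},{"translation":[-0.2,0,0],"rot":[0,0,0],"gripper":1}]'
python3 -m jog '[{"translation":[-0.1,0,0],"rot":[0,0,0],"gripper":1},{"translation":[-0.2,0,0],"rot":[0,0,0],"gripper":1},{"translation":[-0.2,0,0],"rot":[0,0,0],"gripper":1}]'
```

```text
t: 18.98
eef_pos: [0.4656, -0.0131, 0.0284]
eef_rot: [0.0, 0.08, 0.997, -0.0]
force: [-1.1, 1.6, -0.6]
gripper_width: 0.998
grip_force: 0.6
t: 19.35
eef_pos: [0.4675, -0.0134, 0.0284]
eef_rot: [0.0, 0.079, 0.997, -0.0]
force: [-1.4, 0.5, -0.6]
gripper_width: 0.999
grip_force: 0.6
```

```bash
python3 -m jog '[{"translation":[-0.1,0,0],"rot":[0,0,0],"gripper":1},{"translation":[-0.2,0,0],"rot":[0,0,0],"gripper":1},{"translation":[-0.2,0,0],"rot":[0,0,0],"gripper":1}]'
```

```text
t: 19.73
eef_pos: [0.4695, -0.0137, 0.0284]
eef_rot: [0.0, 0.079, 0.997, -0.0]
force: [-0.7, 0.1, -1.1]
gripper_width: 0.999
grip_force: 0.5
```

```bash
python3 -m jog '[{"translation":[-0.1,0,0],"rot":[0,0,0],"gripper":1},{"translation":[-0.1,0,0],"rot":[0,0,0],"gripper":1}]'
```

```text
t: 19.98
eef_pos: [0.4704, -0.0139, 0.0284]
eef_rot: [0.0, 0.079, 0.997, -0.0]
force: [0.1, 0.8, -1.5]
gripper_width: 1.005
grip_force: 0.6
```

```bash
python3 -m jog '[{"translation":[-0.1,0,0],"rot":[0,0,0],"gripper":1},{"translation":[-0.1,0,0],"rot":[0,0,0],"gripper":1}]'; python3 -m jog '[{"translation":[-0.1,0,0],"rot":[0,0,0],"gripper":1},{"translation":[-0.1,0,0],"rot":[0,0,0],"gripper":1}]'
```

```text
t: 20.23
eef_pos: [0.4713, -0.014, 0.0284]
eef_rot: [0.0, 0.079, 0.997, -0.0]
force: [-0.2, -0.7, -1.1]
gripper_width: 0.999
grip_force: 0.6
t: 20.48
eef_pos: [0.4724, -0.0141, 0.0284]
eef_rot: [0.0, 0.079, 0.997, -0.0]
force: [-1.7, 0.8, -1.1]
gripper_width: 1.001
grip_force: 0.6
```

```bash
python3 -m jog '[{"translation":[-0.1,0,0],"rot":[0,0,0],"gripper":1},{"translation":[-0.1,0,0],"rot":[0,0,0],"gripper":1}]'; python3 -m jog '[{"translation":[-0.1,0,0],"rot":[0,0,0],"gripper":1},{"translation":[-0.1,0,0],"rot":[0,0,0],"gripper":1}]'
```

```text
t: 20.72
eef_pos: [0.4733, -0.0143, 0.0284]
eef_rot: [0.0, 0.079, 0.997, -0.0]
force: [-1.5, 1.0, -0.8]
gripper_width: 0.997
grip_force: 0.7
t: 20.98
eef_pos: [0.4743, -0.0145, 0.0284]
eef_rot: [0.0, 0.079, 0.997, -0.0]
force: [-0.9, 0.5, -1.3]
gripper_width: 1.0
grip_force: 0.7
```

```bash
python3 -m jog '[{"translation":[-0.1,0,0],"rot":[0,0,0],"gripper":1},{"translation":[-0.1,0,0],"rot":[0,0,0],"gripper":1}]'
```

```text
t: 21.22
eef_pos: [0.4751, -0.0146, 0.0284]
eef_rot: [0.0, 0.079, 0.997, -0.0]
force: [-1.5, 1.4, 0.0]
gripper_width: 1.003
grip_force: 1.0
```

```bash
python3 -m jog '[{"translation":[-0.1,0,0],"rot":[0,0,0],"gripper":1},{"translation":[-0.1,0,0],"rot":[0,0,0],"gripper":1}]'; python3 -m jog '[{"translation":[-0.1,0,0],"rot":[0,0,0],"gripper":1},{"translation":[-0.1,0,0],"rot":[0,0,0],"gripper":1}]'
```

```text
t: 21.48
eef_pos: [0.4751, -0.0146, 0.0284]
eef_rot: [-0.001, 0.079, 0.997, -0.0]
force: [-4.8, 0.8, 2.1]
gripper_width: 1.003
grip_force: 2.6
t: 21.72
eef_pos: [0.4751, -0.0146, 0.0284]
eef_rot: [-0.001, 0.079, 0.997, -0.0]
force: [-7.8, 1.5, 4.3]
gripper_width: 0.998
grip_force: 3.7
```

```bash
python3 -m jog '[{"translation":[-0.1,0,0],"rot":[0,0,0],"gripper":1},{"translation":[-0.1,0,0],"rot":[0,0,0],"gripper":1}]'
```

```text
t: 21.98
eef_pos: [0.4751, -0.0146, 0.0284]
eef_rot: [-0.002, 0.079, 0.997, -0.0]
force: [-9.0, 2.0, 5.7]
gripper_width: 1.001
grip_force: 4.8
```

```bash
python3 -m jog '[{"translation":[-0.1,0,0],"rot":[0,0,0],"gripper":1},{"translation":[-0.1,0,0],"rot":[0,0,0],"gripper":1}]'
```

```text
t: 22.22
eef_pos: [0.475, -0.0146, 0.0284]
eef_rot: [-0.003, 0.079, 0.997, -0.0]
force: [-11.5, 2.4, 6.7]
gripper_width: 1.0
grip_force: 5.8
```

Fence contact felt: the bars stopped at TCP x=0.475 with about 11 N. I'll back off, rise and look.

```bash
python3 -m jog '[{"translation":[1,0,0],"rot":[0,0,0],"gripper":1},{"translation":[2,0,0],"rot":[0,0,0],"gripper":1},{"translation":[2,0,-6],"rot":[0,0,0],"gripper":1},{"translation":[2,0,-12],"rot":[0,0,0],"gripper":1},{"translation":[2,0,-18],"rot":[0,0,0],"gripper":1},{"translation":[2,0,-22],"rot":[0,0,0],"gripper":1},{"translation":[2,0,-22],"rot":[0,0,0],"gripper":1}]'
python3 - <<'E'
from h import *
D=tool(DY,35)
print(cur()[0]["qpos"].round(2))
go(([.43,.22,.27],tool(DY,15)),([.43,.22,.27],tool(DY,15)*Z(180)))
E
```

```text
t: 23.1
eef_pos: [0.462, -0.0114, 0.2514]
eef_rot: [0.004, 0.08, 0.997, -0.0]
force: [0.2, 0.2, -0.5]
gripper_width: 0.998
grip_force: 0.0
[ 0.58  0.64 -1.06  2.01  0.72  0.92  0.54]
cm [6.83, 22.34, -1.91] deg [-12.61, -9.08, 72.04]
cm [6.83, 22.34, -1.91] deg [9.87, -13.71, -106.9]
```

Run:
```python
from h import *
go(([.43,.1,.27],tool(DY,22)*Z(-120)),([.43,.22,.26],tool(DY,35)*Z(-155)))
```

```text
cm [4.92, 10.49, -1.9] deg [2.28, -22.03, -46.97]
cm [6.84, 22.34, -0.91] deg [15.01, -34.49, -79.83]
```

```bash
python3 -m jog '[{"translation":[4.9,10.5,-1.9],"rot":[2.3,-22,-47],"gripper":1},{"translation":[4.9,10.5,-1.9],"rot":[2.3,-22,-47],"gripper":1},{"translation":[4.9,10.5,-1.9],"rot":[2.3,-22,-47],"gripper":1},{"translation":[4.9,10.5,-1.9],"rot":[2.3,-22,-47],"gripper":1},{"translation":[4.9,10.5,-1.9],"rot":[2.3,-22,-47],"gripper":1},{"translation":[4.9,10.5,-1.9],"rot":[2.3,-22,-47],"gripper":1},{"translation":[6.8,22.3,-1],"rot":[15,-34.5,-80],"gripper":1},{"translation":[6.8,22.3,-1],"rot":[15,-34.5,-80],"gripper":1},{"translation":[6.8,22.3,-1],"rot":[15,-34.5,-80],"gripper":1},{"translation":[6.8,22.3,-1],"rot":[15,-34.5,-80],"gripper":1},{"translation":[6.8,22.3,-1],"rot":[15,-34.5,-80],"gripper":1},{"translation":[6.8,22.3,-1],"rot":[15,-34.5,-80],"gripper":1},{"translation":[6.8,22.3,-1],"rot":[15,-34.5,-80],"gripper":1}]'
python3 - <<'E'
from h import *
print(cur()[0]["qpos"].round(2))
F=tool(DY,35)*Z(180)
go(([.43,.22,.26],tool(DY,35)*Z(-155)),(DN-.09*DTZ,F))
E
```

```text
t: 24.72
eef_pos: [0.428, 0.219, 0.2583]
eef_rot: [0.262, -0.571, 0.766, -0.14]
force: [-0.3, 0.8, 0.1]
gripper_width: 0.997
grip_force: 0.0
[-0.12  0.57 -1.08  2.46  1.7   0.95  0.32]
cm [-0.18, -0.21, -0.02] deg [0.47, -0.1, -0.02]
cm [-2.09, 3.05, 8.19] deg [0.49, 0.0, -25.02]
```

```bash
python3 -m jog '[{"translation":[-2.1,3,8.1],"rot":[0.5,0,-25],"gripper":1},{"translation":[-2.1,3,8.1],"rot":[0.5,0,-25],"gripper":1},{"translation":[-2.1,3,8.1],"rot":[0.5,0,-25],"gripper":1},{"translation":[-2.1,3,8.1],"rot":[0.5,0,-25],"gripper":1},{"translation":[-2.1,3,8.1],"rot":[0.5,0,-25],"gripper":1},{"translation":[-2.1,3,8.1],"rot":[0.5,0,-25],"gripper":1}]'
python3 - <<'E'
from h import *
print(cur()[0]["qpos"].round(2))
F=tool(DY,35)*Z(180)
go((DN-.09*DTZ,F),(DN+.016*DTZ,F))
for n in("top","scene"):
    s=eyes.snapshot(n)["image"];cv2.imwrite(f"pics/r_{n}.png",s)
E
```

```text
t: 25.48
eef_pos: [0.4535, 0.2549, 0.1816]
eef_rot: [-0.228, 0.722, -0.623, 0.197]
force: [-0.0, -0.4, 0.2]
gripper_width: 1.002
grip_force: 0.0
[-0.28  0.79 -0.94  2.44  1.9   1.09  0.57]
cm [-0.02, 0.04, 0.14] deg [-0.06, 0.03, 0.08]
cm [-0.01, 0.05, 10.74] deg [-0.06, 0.03, 0.08]
```

```bash
python3 -m jog '[{"translation":[0,0,3],"rot":[0,0,0],"gripper":1},{"translation":[0,0,5],"rot":[0,0,0],"gripper":1},{"translation":[0,0,7],"rot":[0,0,0],"gripper":1},{"translation":[0,0,8.5],"rot":[0,0,0],"gripper":1},{"translation":[0,0,9.7],"rot":[0,0,0],"gripper":1},{"translation":[0,0,10.4],"rot":[0,0,0],"gripper":1},{"translation":[0,0,10.6],"rot":[0,0,0],"gripper":1},{"translation":[0,0,10.6],"rot":[0,0,0],"gripper":1}]';  python3 -m jog '[{"translation":[0,0,0],"rot":[0,0,0],"gripper":-1},{"translation":[0,0,0],"rot":[0,0,0],"gripper":-1},{"translation":[0,0,0],"rot":[0,0,0],"gripper":-1},{"translation":[0,0,0],"rot":[0,0,0],"gripper":-1},{"translation":[0,0,0],"rot":[0,0,0],"gripper":-1}]' 30
python3 - <<'E'
from h import *
# bars on the base: unoccluded? beech mask near base in top view
t=cv2.imread("pics/r_top.png");h=cv2.cvtColor(t,cv2.COLOR_BGR2HSV)
t0=cv2.imread("pics/top0.png")
for x in (305,315,325,335,342): print(x,"".join(" " if v<70 else ("." if v<110 else "#") for v in t[215:292,x,2]))
s=cv2.imread("pics/r_scene.png")
for x in (300,320,340): print(x,"".join(" " if v<70 else ("." if v<110 else "#") for v in s[225:310,x,2]))
E
```

```text
t: 26.58
eef_pos: [0.5132, 0.2642, 0.0944]
eef_rot: [-0.228, 0.723, -0.622, 0.197]
force: [0.3, -0.5, -0.6]
gripper_width: 0.999
grip_force: 0.0
t: 27.2
eef_pos: [0.5138, 0.2642, 0.0947]
eef_rot: [-0.228, 0.723, -0.622, 0.197]
force: [-0.1, -0.6, 2.8]
gripper_width: 0.562
grip_force: 30.0
305 ###   #####..######.......... .######.........                          .####
315 #...   #####.................. .####.........                            .###
325 ###..   #####  ................  .............                            .##
335 ####..   ####.  .......##########..............                            ##
342 ####...   #####.....   .#########.....   ....... .                          #
300 ######################.###########################... ....... .   .   .   .... ..####
320 ###########################################.#.##..#..####............ .. ......######
340 ########################.##.#########################..#...####....... ..    ..######
```

```bash
python3 -m jog '[{"translation":[0,0,-0.5],"rot":[0,0,0],"gripper":-1},{"translation":[0,0,-1.5],"rot":[0,0,0],"gripper":-1},{"translation":[0,0,-4],"rot":[0,0,0],"gripper":-1},{"translation":[0,0,-7],"rot":[0,0,0],"gripper":-1},{"translation":[0,0,-10],"rot":[0,0,0],"gripper":-1},{"translation":[0,0,-12],"rot":[0,0,0],"gripper":-1},{"translation":[0,0,-12],"rot":[0,0,0],"gripper":-1}]'
python3 - <<'E'
from h import *
bx=Z(-9.2).apply([1,0,0]);by=Z(-9.2).apply([0,1,0])
for p in [(305,220.5),(325,222.5),(342,224.5),(305,251.7)]:
    X=ray("top",p,.062);print(X,X@bx,X@by)
t=cv2.imread("pics/r_top.png");s=cv2.imread("pics/r_scene.png")
def c(im,x,y,w,h,k):
    r=cv2.resize(im[y:y+h,x:x+w],None,fx=k,fy=k,interpolation=cv2.INTER_CUBIC)
    r=cv2.convertScaleAbs(r,alpha=1.6)
    for i in range(0,w,10): cv2.putText(r,str(x+i),(i*k,8),0,.3,(255,0,255),1);r[::4,i*k]=(255,0,255)
    for j in range(0,h,10): cv2.putText(r,str(y+j),(0,j*k+8),0,.3,(255,0,255),1);r[j*k,::4]=(255,0,255)
    return r
cv2.imwrite("pics/C.png",np.hstack([c(t,287,212,70,80,5),c(s,290,232,90,80,5)]))
go(([.44,.22,.29],tool(DY,35)*Z(-150)),([.44,.12,.3],tool(0,25)*Z(-90)))
E
```

```text
t: 28.08
eef_pos: [0.444, 0.254, 0.1935]
eef_rot: [-0.228, 0.724, -0.621, 0.196]
force: [0.4, 0.7, -2.8]
gripper_width: 0.561
grip_force: 30.0
[0.5919856  0.01721385 0.062     ] 0.5816182836951795 0.11163978107674297
[ 0.58373305 -0.03558543  0.062     ] 0.5819135003213861 0.05820026089076647
[ 0.57590672 -0.08035083  0.062     ] 0.5813449941918873 0.01275943029303029
[0.50727966 0.02097706 0.062     ] 0.49740030753553865 0.10181169436655374
cm [3.31, -4.8, -8.43] deg [0.02, 0.14, 30.29]
cm [13.2, -4.12, -10.11] deg [-4.55, 11.45, 97.28]
```

View pics/C.png

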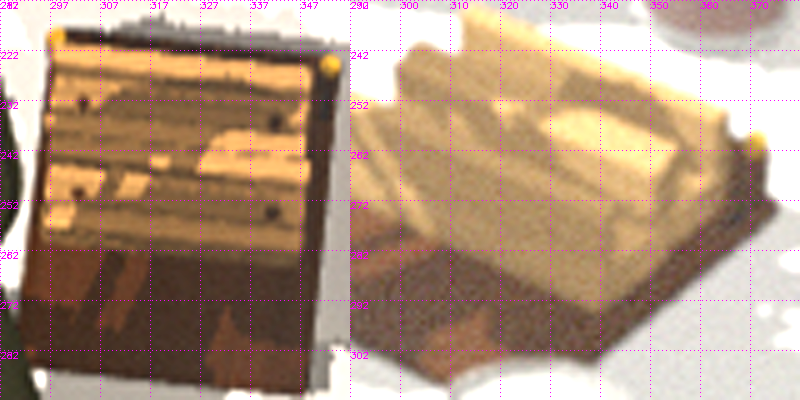

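The pair is snug against the fence with ends in line. The holes are at top (303.6,232.4) and (341.8,236.2) for bar_base, and (302.6,250.4) and (341.2,254.6) for bar_up. I use these for the seat position.

```bash
python3 -m jog '[{"translation":[3.3,-4.8,-8.4],"rot":[0,0,30],"gripper":-1},{"translation":[3.3,-4.8,-8.4],"rot":[0,0,30],"gripper":-1},{"translation":[3.3,-4.8,-8.4],"rot":[0,0,30],"gripper":-1},{"translation":[3.3,-4.8,-8.4],"rot":[0,0,30],"gripper":-1},{"translation":[13.2,-4.1,-10.1],"rot":[-4.5,11.5,97],"gripper":-1},{"translation":[13.2,-4.1,-10.1],"rot":[-4.5,11.5,97],"gripper":-1},{"translation":[13.2,-4.1,-10.1],"rot":[-4.5,11.5,97],"gripper":-1},{"translation":[13.2,-4.1,-10.1],"rot":[-4.5,11.5,97],"gripper":-1},{"translation":[13.2,-4.1,-10.1],"rot":[-4.5,11.5,97],"gripper":-1},{"translation":[13.2,-4.1,-10.1],"rot":[-4.5,11.5,97],"gripper":-1},{"translation":[13.2,-4.1,-10.1],"rot":[-4.5,11.5,97],"gripper":-1},{"translation":[13.2,-4.1,-10.1],"rot":[-4.5,11.5,97],"gripper":-1}]'
python3 - <<'E'
from h import *
def uv(X,y=-9.2): return Z(y).inv().apply(X)[:2]
for n,a,b in(("base",(303.6,232.4),(341.8,236.2)),("up",(302.6,250.4),(341.2,254.6))):
    A,B=ray("top",a,.032),ray("top",b,.032);d=A-B;print(n,uv((A+B)/2),"yaw",np.degrees(np.arctan2(-d[0],d[1])),np.hypot(*d[:2]))
print("old bar_base",uv((ray("top",(302.6,239.4),.032)+ray("top",(341,243.4),.032))/2))
print("TCP at fence",uv(np.array([.475,-.0146,0])),"bar_up placed",uv(np.array([.4564,-.0118,0])))
print(cur()[0]["qpos"].round(2))
go(([.44,.12,.3],tool(0,25)*Z(-90)),([.5212,-.03,.2],tool(-9.2)))
E
```

```text
t: 29.58
eef_pos: [0.4405, 0.1197, 0.2982]
eef_rot: [0.216, -0.002, 0.976, -0.002]
force: [-1.4, 0.7, -1.9]
gripper_width: 0.563
grip_force: 30.0
base [0.55651446 0.0616643 ] yaw -8.825309342521152 0.10363361980820004
up [0.50638038 0.05833451] yaw -9.3243660051463 0.10403661546977522
old bar_base [0.53669565 0.06193249]
TCP at fence [0.47122399 0.06153137] bar_up placed [0.45241559 0.06132157]
[ 0.23  0.4  -1.05  2.31  1.24  0.66 -0.19]
cm [-0.03, 0.03, -0.18] deg [-0.17, -0.06, 0.32]
cm [-3.09, -14.95, 12.36] deg [21.39, 18.56, 97.73]
```

```bash
python3 -m jog '[{"translation":[-1.5,-7,3],"rot":[11,9,50],"gripper":-1},{"translation":[-1.5,-7,3],"rot":[11,9,50],"gripper":-1},{"translation":[-1.5,-7,3],"rot":[11,9,50],"gripper":-1},{"translation":[-1.5,-7,3],"rot":[11,9,50],"gripper":-1},{"translation":[-1.5,-7,3],"rot":[11,9,50],"gripper":-1},{"translation":[-3.1,-15,12.3],"rot":[21.4,18.6,97.7],"gripper":-1},{"translation":[-3.1,-15,12.3],"rot":[21.4,18.6,97.7],"gripper":-1},{"translation":[-3.1,-15,12.3],"rot":[21.4,18.6,97.7],"gripper":-1},{"translation":[-3.1,-15,12.3],"rot":[21.4,18.6,97.7],"gripper":-1},{"translation":[-3.1,-15,12.3],"rot":[21.4,18.6,97.7],"gripper":-1},{"translation":[-3.1,-15,12.3],"rot":[21.4,18.6,97.7],"gripper":-1},{"translation":[-3.1,-15,12.3],"rot":[21.4,18.6,97.7],"gripper":-1}]'
python3 - <<'E'
from h import *
T=Z(-9.2).apply([.5304,.060,0]);print(T,cur()[0]["qpos"].round(2))
go((T+[0,0,.2],tool(-9.1)),(T+[0,0,.12],tool(-9.1)))
E
```

```text
t: 31.08
eef_pos: [0.5205, -0.0302, 0.2008]
eef_rot: [-0.0, 0.761, 0.649, 0.0]
force: [0.6, 0.6, -2.2]
gripper_width: 0.562
grip_force: 30.0
[ 0.53316995 -0.02557281  0.        ] [ 0.41  0.7  -0.73  1.9   0.64  0.8  -0.84]
cm [0.66, 1.18, 0.08] deg [-0.0, -0.07, -0.0]
cm [0.65, 1.18, 8.08] deg [-0.0, -0.07, -0.0]
```

```bash
python3 -m jog '[{"translation":[0.65,1.18,2],"rot":[0,0,0],"gripper":-1},{"translation":[0.65,1.18,5],"rot":[0,0,0],"gripper":-1},{"translation":[0.65,1.18,8],"rot":[0,0,0],"gripper":-1},{"translation":[0.65,1.18,9],"rot":[0,0,0],"gripper":-1},{"translation":[0.65,1.18,9],"rot":[0,0,0],"gripper":-1},{"translation":[0.65,1.18,9],"rot":[0,0,0],"gripper":-1}]'
python3 - <<'E'
from h import *
T=Z(-9.2).apply([.5304,.060,0]);print(cur()[0]["qpos"].round(2))
go((T+[0,0,.102],tool(-9.1)))
E
```

```text
t: 31.82
eef_pos: [0.5344, -0.0254, 0.1121]
eef_rot: [0.0, 0.762, 0.647, 0.002]
force: [-0.1, -1.0, -2.1]
gripper_width: 0.565
grip_force: 30.0
[ 0.32  0.83 -0.61  1.93  0.79  0.63 -0.97]
cm [-0.04, -0.12, 1.01] deg [0.12, -0.14, -0.2]
```

```bash
python3 -m jog '[{"translation":[0,-0.12,0.4],"rot":[0.1,-0.1,-0.2],"gripper":-1},{"translation":[0,-0.12,0.8],"rot":[0.1,-0.1,-0.2],"gripper":-1},{"translation":[0,-0.12,1.1],"rot":[0.1,-0.1,-0.2],"gripper":-1},{"translation":[0,-0.12,1.1],"rot":[0.1,-0.1,-0.2],"gripper":-1},{"translation":[0,-0.12,1.1],"rot":[0.1,-0.1,-0.2],"gripper":-1}]'
python3 - <<'E'
from h import *
T=Z(-9.2).apply([.5304,.060,0])
go((T+[0,0,.097],tool(-9.1)))
E
python3 -m jog '[{"translation":[0,0,0.1],"rot":[0,0,0],"gripper":-1},{"translation":[0,0,0.2],"rot":[0,0,0],"gripper":-1},{"translation":[0,0,0.2],"rot":[0,0,0],"gripper":-1}]'
python3 -m jog '[{"translation":[0,0,0.1],"rot":[0,0,0],"gripper":-1},{"translation":[0,0,0.2],"rot":[0,0,0],"gripper":-1},{"translation":[0,0,0.2],"rot":[0,0,0],"gripper":-1}]'
```

```text
t: 32.45
eef_pos: [0.5326, -0.0255, 0.1001]
eef_rot: [-0.001, 0.761, 0.649, -0.0]
force: [-0.0, 0.2, -1.7]
gripper_width: 0.562
grip_force: 30.0
cm [-0.0, 0.06, 0.31] deg [-0.08, -0.01, -0.03]
t: 32.83
eef_pos: [0.5326, -0.0255, 0.0985]
eef_rot: [-0.0, 0.761, 0.649, -0.0]
force: [-1.5, -0.9, 2.4]
gripper_width: 0.563
grip_force: 30.0
t: 33.2
eef_pos: [0.5326, -0.0255, 0.0983]
eef_rot: [0.0, 0.761, 0.649, -0.0]
force: [-5.8, -0.7, 21.8]
gripper_width: 0.567
grip_force: 30.0
```

```bash
python3 -m jog '[{"translation":[0,0,-0.15],"rot":[0,0,0],"gripper":-1},{"translation":[0,0.06,-0.15],"rot":[0,0,0],"gripper":-1},{"translation":[0,0.06,-0.15],"rot":[0,0,0],"gripper":-1}]'
python3 -m jog '[{"translation":[0,0.04,0],"rot":[0,0,0],"gripper":-1},{"translation":[0,0.04,0],"rot":[0,0,0],"gripper":-1}]'
python3 -m jog '[{"translation":[0,0.04,0],"rot":[0,0,0],"gripper":-1},{"translation":[0,0.04,0],"rot":[0,0,0],"gripper":-1}]'
python3 -m jog '[{"translation":[0,0.04,0],"rot":[0,0,0],"gripper":-1},{"translation":[0,0.04,0],"rot":[0,0,0],"gripper":-1}]'
```

```text
t: 33.58
eef_pos: [0.5327, -0.0255, 0.0985]
eef_rot: [-0.0, 0.761, 0.649, -0.001]
force: [-3.2, -0.5, 12.0]
gripper_width: 0.567
grip_force: 30.0
t: 33.83
eef_pos: [0.5327, -0.0255, 0.0985]
eef_rot: [-0.001, 0.761, 0.649, -0.001]
force: [-5.4, -0.2, 13.1]
gripper_width: 0.564
grip_force: 30.0
t: 34.08
eef_pos: [0.5328, -0.0256, 0.0985]
eef_rot: [-0.001, 0.761, 0.649, -0.001]
force: [-6.4, 0.0, 14.2]
gripper_width: 0.565
grip_force: 30.0
t: 34.33
eef_pos: [0.5328, -0.0256, 0.0985]
eef_rot: [-0.001, 0.761, 0.649, -0.001]
force: [-7.3, 0.3, 14.5]
gripper_width: 0.563
grip_force: 30.0
```

```bash
python3 -m jog '[{"translation":[0,0,-0.4],"rot":[0,0,0],"gripper":-1},{"translation":[0,0,-0.4],"rot":[0,0,0],"gripper":-1},{"translation":[0,0,-0.4],"rot":[0,0,0],"gripper":-1}]'
python3 - <<'E'
from h import *
print(Z(-9.2).inv().apply(cur()[1]))
E
python3 -m jog '[{"translation":[0,0,0.2],"rot":[0,0,0],"gripper":-1},{"translation":[0,0,0.4],"rot":[0,0,0],"gripper":-1},{"translation":[0,0,0.45],"rot":[0,0,0],"gripper":-1},{"translation":[0,0,0.45],"rot":[0,0,0],"gripper":-1}]'
```

```text
t: 34.7
eef_pos: [0.5344, -0.0259, 0.1012]
eef_rot: [-0.001, 0.761, 0.648, -0.0]
force: [-0.8, -0.2, -1.4]
gripper_width: 0.565
grip_force: 30.0
[0.53168934 0.05986761 0.10121389]
t: 35.2
eef_pos: [0.5343, -0.0257, 0.097]
eef_rot: [-0.001, 0.761, 0.649, -0.0]
force: [-0.7, -0.5, -2.1]
gripper_width: 0.562
grip_force: 30.0
```

At u=0.5317 it enters freely. I'll lower it gently.

```bash
python3 -m jog '[{"translation":[0,0,0.15],"rot":[0,0,0],"gripper":-1},{"translation":[0,0,0.3],"rot":[0,0,0],"gripper":-1},{"translation":[0,0,0.3],"rot":[0,0,0],"gripper":-1}]'
python3 -m jog '[{"translation":[0,0,0.2],"rot":[0,0,0],"gripper":-1},{"translation":[0,0,0.4],"rot":[0,0,0],"gripper":-1},{"translation":[0,0,0.4],"rot":[0,0,0],"gripper":-1}]'
```

```text
t: 35.58
eef_pos: [0.5342, -0.0259, 0.0939]
eef_rot: [-0.001, 0.761, 0.649, -0.001]
force: [0.2, -0.8, -1.6]
gripper_width: 0.561
grip_force: 30.0
t: 35.95
eef_pos: [0.5342, -0.0258, 0.0898]
eef_rot: [-0.001, 0.761, 0.649, -0.001]
force: [-1.2, -0.2, -1.4]
gripper_width: 0.568
grip_force: 30.0
```

```bash
python3 -m jog '[{"translation":[0,0,0.2],"rot":[0,0,0],"gripper":-1},{"translation":[0,0,0.4],"rot":[0,0,0],"gripper":-1},{"translation":[0,0,0.6],"rot":[0,0,0],"gripper":-1},{"translation":[0,0,0.6],"rot":[0,0,0],"gripper":-1}]'
```

```text
t: 36.45
eef_pos: [0.5342, -0.0258, 0.0839]
eef_rot: [-0.001, 0.761, 0.649, -0.001]
force: [0.5, -0.3, -2.5]
gripper_width: 0.563
grip_force: 30.0
```

```bash
python3 -m jog '[{"translation":[0,0,0.3],"rot":[0,0,0],"gripper":-1},{"translation":[0,0,0.6],"rot":[0,0,0],"gripper":-1},{"translation":[0,0,0.9],"rot":[0,0,0],"gripper":-1},{"translation":[0,0,1.2],"rot":[0,0,0],"gripper":-1},{"translation":[0,0,1.2],"rot":[0,0,0],"gripper":-1}]'
python3 -m jog '[{"translation":[0,0,0.1],"rot":[0,0,0],"gripper":-1},{"translation":[0,0,0.2],"rot":[0,0,0],"gripper":-1},{"translation":[0,0,0.2],"rot":[0,0,0],"gripper":-1}]'
python3 -m jog '[{"translation":[0,0,0.1],"rot":[0,0,0],"gripper":-1},{"translation":[0,0,0.15],"rot":[0,0,0],"gripper":-1},{"translation":[0,0,0.15],"rot":[0,0,0],"gripper":-1}]'
```

```text
t: 37.08
eef_pos: [0.5341, -0.0258, 0.0718]
eef_rot: [-0.001, 0.761, 0.649, -0.001]
force: [-0.4, 1.0, -1.6]
gripper_width: 0.559
grip_force: 30.0
t: 37.45
eef_pos: [0.5342, -0.0258, 0.07]
eef_rot: [-0.001, 0.761, 0.649, -0.0]
force: [-0.2, -0.5, -2.0]
gripper_width: 0.561
grip_force: 30.0
t: 37.83
eef_pos: [0.5343, -0.0258, 0.0686]
eef_rot: [-0.001, 0.761, 0.649, -0.0]
force: [-0.6, 0.0, -0.8]
gripper_width: 0.563
grip_force: 30.0
```

```bash
python3 -m jog '[{"translation":[0,0,0.08],"rot":[0,0,0],"gripper":-1},{"translation":[0,0,0.08],"rot":[0,0,0],"gripper":-1}]'
```

```text
t: 38.08
eef_pos: [0.5342, -0.0258, 0.0685]
eef_rot: [-0.0, 0.761, 0.649, -0.0]
force: [-2.3, -0.7, 6.7]
gripper_width: 0.566
grip_force: 30.0
```

It has seated: 30 mm down with a light 7 N contact. I'll release and rise.

```bash
python3 -m jog '[{"translation":[0,0,-0.06],"rot":[0,0,0],"gripper":-1},{"translation":[0,0,-0.06],"rot":[0,0,0],"gripper":0.6},{"translation":[0,0,-0.06],"rot":[0,0,0],"gripper":0.6},{"translation":[0,0,-0.06],"rot":[0,0,0],"gripper":0.6},{"translation":[0,0,-0.06],"rot":[0,0,0],"gripper":0.6},{"translation":[0,0,-1],"rot":[0,0,0],"gripper":0.6},{"translation":[0,0,-3],"rot":[0,0,0],"gripper":0.6},{"translation":[0,0,-8],"rot":[0,0,0],"gripper":0.6},{"translation":[0,0,-14],"rot":[0,0,0],"gripper":0.6},{"translation":[0,0,-18],"rot":[0,0,0],"gripper":0.6},{"translation":[0,20,-20],"rot":[0,0,0],"gripper":0.6},{"translation":[0,20,-20],"rot":[0,0,0],"gripper":0.6},{"translation":[0,20,-20],"rot":[0,0,0],"gripper":0.6},{"translation":[0,20,-20],"rot":[0,0,0],"gripper":0.6}]'
python3 - <<'E'
from h import *
for n in("top","scene"): cv2.imwrite(f"pics/f_{n}.png",eyes.snapshot(n)["image"])
s=cv2.imread("pics/f_scene.png")
# predicted corners of seated bar_down web face vs bright beech mask in the scene view
c=np.array([.5342,-.0258,.082])
for a,b,z in [(-25,70,0),(-25,-70,0),(25,-70,0),(25,70,0)]: print(proj("scene",c+Z(-9.2).apply([a/1e3,b/1e3,z])).round(1))
h=cv2.cvtColor(s,cv2.COLOR_BGR2HSV)
for x in range(285,375,10): print(x,"".join(" " if v<70 else ("." if v<110 else ("o" if v<160 else"#")) for v in s[225:310,x,2]))
E
```

```text
t: 39.83
eef_pos: [0.7347, -0.0584, 0.2674]
eef_rot: [-0.0, 0.762, 0.648, 0.001]
force: [-0.8, 0.7, -0.8]
gripper_width: 0.801
grip_force: 0.0
[294.3 238.2]
[348.1 261.1]
[362.1 250.8]
[308.9 229.1]
285 .o.oo.oo#########ooo########################oo...........................o###########
295 o.....ooo########o#####ooo#####ooooooooooooooooooo............................#######
305 .oooooo#############ooooooooooo#####ooooooooooooooooooo...........................o##
315 oooooooo################ooooooooooo#####ooooooooooooooooooo.....................ooooo
325 oooooooooooo#################oooooooooo######ooooooooooooooooooo...............ooo###
335 oooooooooooo#####################ooooooooooo#####ooooooooooooooooooo............ooo##
345 #ooooooooooo##########################ooooooooooooooooooooo..o..... ...  ..ooooo#####
355 ooooooooooooooooo##############oo..o.....o.o.o.ooooooo... ....  ...ooooooooo#########
365 ..oo.......o.ooooooo##########oooo................   . . ..oooooooooooooooooo########
```

```bash
python3 -c "
from cell import job
print(job.sign_off())"
```

```text
the job is handed in; nothing more can be done
None
```

I handed the job in at about 40 s of the 62 s allowed: both lower bars were felt up to the fence at about 11 N, and bar_down dropped 30 mm into their troughs, seated at about 7 N and was released. The judge gave no verdict, and I checked the final seat only from force, height and pixel readings.

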